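# Two-key start of a circuit-board tester

### The arm

A 7-joint arm with a two-finger parallel gripper is mounted at the origin on the work surface. World frame = base frame: x ahead of the robot, y to its left, z up, the work surface at z = 0. Lengths are in m, angles in rad, forces in N, time in s.
With the tool pointing down it reaches from about 0.4 to 0.85 m from the base axis. Payload 10.4 kg.
Tool frame: the origin (TCP) lies at the very end of the fingers, on their centre line; the grasp point (between the pads) lies 19 mm behind it (manip.grip_point_offset is the z of the grasp point in the tool frame, in m); z points along the fingers, y is the direction in which the jaws open and shut (so a half turn about z gives the same grasp; the last joint's range is limited). The gripper opens to 85 mm and grips with 20 to 120 N. Pads are 22 mm wide; open, the fingers measure 114 mm over their backs; the gripper's body (76 mm by 85 mm) begins 54 mm behind the grasp point. The pads swing forward as they close: fully open they stand 13 mm farther back than shut.
Start: joints at [-1.338, 0.332, -0.065, 1.46, 0.022, 1.35, -0.088], TCP at [0.158, 0.605, 0.231] pointing down, gripper open.
Joint ranges: [-2.6, 2.6], [-0.5, 2.12], [-1.47, 1.34], [0.16, 2.42], [-1.27, 4.41], [0.06, 2.06], [-2.6, 2.6]. Speed limits (rad/s): [2.22, 2.22, 2.79, 2.79, 3.14, 3.14, 3.14].

### API

Orientations are given as a unit quaternion [x, y, z, w].
In Python, from workcell import manip, camera, get_calibration, hand_in gives the robot as it stands.
- The arm moves only by the shell command python3 -m pendant 'ROWS' [FORCE]. ROWS is JSON, a list of rows, each a list of 5 numbers: the shift along the tool's x, y, z in units of 40 mm (1.0 is 40 mm), then the turn about the tool's z in units of 6 degrees (1.0 is 6 degrees), then the closure, from 0 (fully open) to 1 (shut). A call has 1 to 5 rows; each row is the pose to reach, as a shift and turn from the pose commanded when the call began, along the tool's axes at that moment; what a row does not reach only later rows make up. A row lasts 1/8 s, in which the tool goes at most 62.5 mm and 10.7 degrees, less where a joint would pass 70% of its speed; a pose out of reach is approached as far as the arm can. A call with a gripper value outside its range is refused whole. The fingers move at their own pace and stop on an object; FORCE is the grip in N (left out, the last holds). Time passes only in rows, so rows that repeat a pose let the fingers close. It gives the time, the measured TCP pose, the force and the opening at its end, in the units of the state.
- manip.get_obs(): the state, without advancing time (a new reading comes with each control period).
- camera(name): name is "side" or "top"; returns (picture, depth): 420x560x3 uint8, red, green, blue; 420x560 float32, m along the optical axis (not along the pixel's ray), 0 where there is no reading.
- get_calibration(name): a dict with "vfov" (degrees; the focal length in pixels is half the picture's height over the tangent of half this angle, whatever the lens; pixels are square), "cx", "cy" (the principal point, pixels), "distortion" ([k1, k2, p1, p2, k3] as OpenCV has them; the pictures are not rectified), "position" and "rotation" of the camera in the world. Camera axes: x right, y down, z forward; pixel columns grow to the right and rows downward; lengths in m; the calibration is good to about 2 mm. A picture is of the moment at which its call begins. get_calibration takes no time and is no camera call.
- hand_in(): hands the job in, once; it reports no verdict.
The state is a dict: "clock": time; "joint_pos": joint angles; "joint_velocities": joint speeds; "tau": joint torques, N m; "position": TCP position; "ee_rot": TCP orientation; "ft_force": force on the tool from outside, world axes, zero at the start; "torque": the same for the moment, N m; "grip_width": opening from 0.0 (shut) to 1.0 (fully open).
Only numpy, scipy, OpenCV 4.12 (cv2) and the standard library are available. Lean on these libraries where they do the work, as an engineer would, in place of code of your own. Each camera call takes 0.05 s, during which the arm holds its last target.

### The job

On this electronics bench, push the tester's board carriage fully home under the test head. Then press the console's two round start keys together, one fingertip on each and never one without the other, hold both fully down for at least three seconds, and let both come back up. Only push and press: leave the square stop key alone and do not lift or shift the other things on the bench.

Things in the scene. Friction and masses are not known exactly. Their poses are not given: they have to be found in the camera images.
- tester: Board tester, fixed to the table; it stands on the robot's left or right. Aluminium base plate 300 (along its x) x 160 x 20 mm, origin at the centre of its underside, z up. Its +x axis points away from the robot (turned up to 0.25 rad) and is the direction in which the carriage is pushed home. A grey test head, 160 mm wide, bridges the far end on two columns from x = +57 to +143 mm, underside 78 mm and top 118 mm above the table.
- carriage (a joint): Travel of the board carriage along the tester's +x, m: 0 is fully out, 0.100 is fully home against its stop. It starts between 0 and 0.05. It drags with about 2 N of friction, has no spring and stays where it is left.
- carriage_face (a point): Centre of the carriage's flat front face, which looks to the robot (the tester's -x) and moves with the carriage, 40 mm above the table. The face is 110 mm wide and 34 mm high (23 to 57 mm above the table). The carriage is a black block 130 mm long behind the face, with a green circuit board on top; the part of the base plate in front of the face is 20 mm high. When home, the face is 87 mm short of the test head's front.
- console: Control console, fixed to the table, on the other side from the tester: grey box 110 (its x) x 200 (its y) x 45 mm high, origin at the centre of its underside, z up, +x away from the robot, turned up to 0.4 rad. In a row along its y on top are three white keys in black housings: two round start keys at y = +66 and +2 mm and one square stop key at y = -65 mm, all at x = -12 mm. A dark display strip lies at its far edge.
- start_left_top (a point): Centre of the top of the round start key at the +y end of the row: 26 mm across, top 68 mm above the table when up (it sinks with the key). Its round black housing, 42 mm across, is 57 mm high. The centres of the two start keys are 64 mm apart along the console's y.
- start_right_top (a point): The same for the other round start key, in the middle of the row.
- start_left (a joint): Downward travel of the left start key, m: 0 up, 0.007 fully down. Spring return: 1.5 N to start, 5 N fully down.
- start_right (a joint): The same for the right (middle) start key.
- stop_top (a point): Centre of the top of the square stop key at the -y end of the row, 20 x 20 mm, top 68 mm above the table. Not to be pressed.
- stop (a joint): Downward travel of the square stop key, m: 0 up, 0.007 fully down.
- screwdriver: Loose screwdriver, 150 mm long, lying on the table in front of the console. Bystander.
- flux_jar: Loose small amber jar with black cap, 36 mm across, 45 mm high, between tester and console; origin at the centre of its underside. Bystander.
- solder_reel: Loose metal reel, 52 mm across, 40 mm high, standing between tester and console, farther off than the jar; origin at the centre of its underside. Bystander.
- meter: Loose yellow handheld meter, 80 x 150 x 34 mm, lying flat behind the console. Bystander.
- parts_bin: Loose open blue parts bin, 100 x 80 x 45 mm, on the outer left or right. Bystander.
- spare_board: Loose green circuit board, 90 x 70 mm, 24 mm high with its metal block, lying on the other outer side. Bystander.
- heat_sink: Loose finned aluminium heat sink, 60 x 44 x 28 mm, between tester and console, nearest the robot; origin at the centre of its underside. Bystander.
There are look-alikes about, which are no part of the job. What is shaped like the console but green is not meant.

How it is judged:
On the way, in this order (a step that is already met when the one before it is completed fails the run):
1. the carriage is pushed fully home (within 4 mm) (value of joint carriage above 0.096 m), for 0.2 s.
2. both round start keys are held fully down together by the fingers (the tolerance is 1.5 mm; at least 2.5 s counts) (value of joint each of start_left, start_right above 0.0055 m and value of joint carriage above 0.096 m and contact force between the fingers and console above 3 N), for 2.5 s.
3. both start keys have come back up (value of joint each of start_left, start_right below 0.0015 m), for 0.1 s.
At the end, for the whole second after the job is handed in: The carriage is home (joint above 0.096 m), both start keys and the stop key are up (below 1.5 mm) after the two start keys were held down together for at least 2.5 s, and every bystander is within 30 mm of where it stood (all of step 3 and value of joint carriage above 0.096 m and value of joint stop below 0.0015 m and distance of each of screwdriver, flux_jar, solder_reel, meter, parts_bin, spare_board, heat_sink from where it was at the start of the episode below 0.03 m); the robot touches nothing.
It fails at once if one start key is pressed (more than 4 mm) while the other is up (less than 1 mm) ((value of joint start_left above 0.004 m and value of joint start_right below 0.001 m) or (value of joint start_right above 0.004 m and value of joint start_left below 0.001 m)).
It fails at once if a start key is pressed (more than 3 mm) while the carriage is not home (value of joint carriage below 0.096 m and value of joint any of start_left, start_right above 0.003 m).
It fails at once if the square stop key is pressed (more than 3 mm) (value of joint stop above 0.003 m).
It fails at once if a bystander is shifted, lifted or carried by more than 30 mm (distance of any of screwdriver, flux_jar, solder_reel, meter, parts_bin, spare_board, heat_sink from where it was at the start of the episode above 0.03 m).
It also fails if it takes over 59 s, if anything falls off the work surface, if the arm or the gripper's body presses on something with over 40 N, if the wrist force passes 120 N, or if a joint passes its speed limit or range.

## Working session

There is one attempt and no reset: what is moved stays moved. The work goes in short steps, Python scripts to look and compute and a shell command to move; the robot and the scene stay as the last step left them, time stands still between calls to the robot, and variables do not carry over. Pictures are saved under pics/ and viewed, and the job is handed in when it is done.

```bash
ls; mkdir -p pics
python3 - <<'E'
from workcell import manip, camera, get_calibration
import cv2,numpy as np
for n in("side","top"):
    p,d=camera(n); cv2.imwrite(f"pics/{n}0.png",cv2.cvtColor(p,cv2.COLOR_RGB2BGR)); np.savez(f"{n}0.npz",p=p,d=d)
    print(n,get_calibration(n))
o=manip.get_obs();print(o, manip.grip_point_offset)
E
```

```text
pics
side {'vfov': 44.120401231095336, 'cx': 276.65293656804465, 'cy': 207.25134136191915, 'distortion': array([-0.16277977,  0.        ,  0.        ,  0.        ,  0.        ]), 'position': array([ 0.37857389, -0.90234375,  0.96194677]), 'rotation': array([ 0.9160675 , -0.09072534,  0.02976005, -0.38949146])}
top {'vfov': 52.53728432509595, 'cx': 279.65732400687665, 'cy': 204.17722994568072, 'distortion': array([-0.06038204,  0.        ,  0.        ,  0.        ,  0.        ]), 'position': array([ 3.32848499e-01, -7.77729688e-05,  1.17555086e+00]), 'rotation': array([-0.7032784 ,  0.70511424, -0.06256648,  0.06556551])}
{'clock': 0.1, 'joint_pos': array([-1.33761939,  0.33277808, -0.06471125,  1.46086294,  0.02162614,
        1.34990704, -0.08846489]), 'joint_velocities': array([-2.48446817e-04, -1.45975309e-03,  2.34868089e-03, -3.85723908e-03,
        7.23463096e-04, -1.11278506e-03,  3.96717713e-05]), 'tau': array([ 1.19748011e-04, -6.26741266e+01,  4.84839454e-02, -3.92430353e+01,
        1.63982803e-02,  6.81407430e-03,  3.43364718e-05]), 'position': array([0.15804248, 0.60433661, 0.23061196]), 'ee_rot': array([ 1.27504993e-01,  9.91837729e-01, -6.28203234e-04, -4.04770520e-05]), 'ft_force': array([-0.76402081, -0.1435454 ,  0.19206195]), 'torque': array([ 0.04058468,  0.0480897 , -0.00351528]), 'grip_width': 1.003439796712974} -0.0187
```

View pics/top0.png

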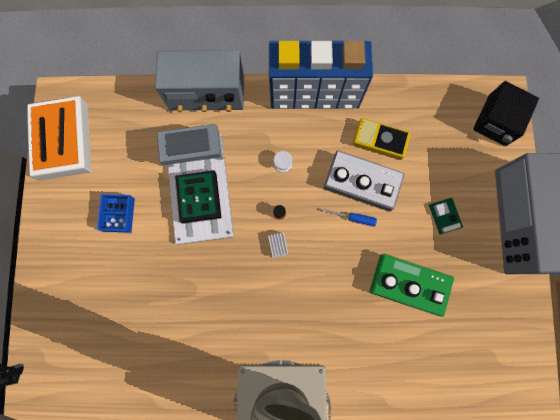

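View pics/side0.png

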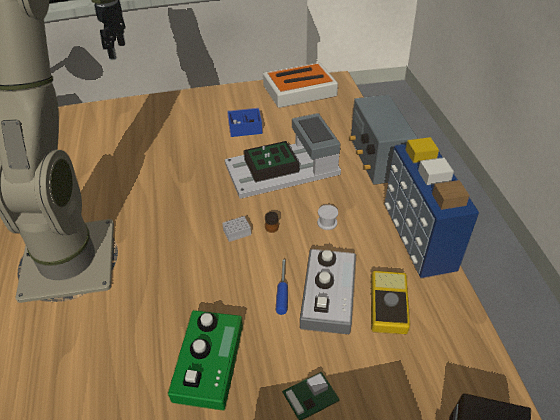

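```bash
cat > h.py <<'E'
import numpy as np,cv2
from scipy.spatial.transform import Rotation as R
from workcell import get_calibration
def cal(n):
    c=get_calibration(n);f=210/np.tan(np.radians(c['vfov']/2))
    return np.array([[f,0,c['cx']],[0,f,c['cy']],[0,0,1.]]),c['distortion'],np.array(c['position']),R.from_quat(c['rotation'])
def ray(n,uv):
    K,D,p,r=cal(n);q=cv2.undistortPoints(np.array(uv,float).reshape(-1,1,2),K,D).reshape(-1,2)
    return p,r.apply(np.c_[q,np.ones(len(q))])
def plane(n,uv,z):
    p,v=ray(n,uv);return p+v*((z-p[2])/v[:,2])[:,None]
def proj(n,X):
    K,D,p,r=cal(n);Y=r.inv().apply(np.atleast_2d(X)-p)
    return cv2.projectPoints(Y,np.zeros(3),np.zeros(3),K,D)[0].reshape(-1,2)
def tri(uv1,uv2,a="top",b="side"):
    p,v=ray(a,uv1);q,w=ray(b,uv2);v=v[0];w=w[0]
    s=np.linalg.lstsq(np.c_[v,-w],q-p,rcond=None)[0]
    return (p+v*s[0]+q+w*s[1])/2,np.linalg.norm(p+v*s[0]-q-w*s[1])
E
python3 - <<'E'
import cv2,numpy as np
def crop(n,x0,y0,x1,y1,s,o):
    im=cv2.imread(f"pics/{n}0.png")[y0:y1,x0:x1];cv2.imwrite(f"pics/{o}.png",cv2.resize(im,None,fx=s,fy=s,interpolation=cv2.INTER_CUBIC))
crop("top",310,110,450,210,5,"c_con"); crop("top",150,115,250,250,4,"c_tes")
crop("side",210,100,350,205,5,"c_tess"); crop("side",270,235,370,335,5,"c_cons")
from h import *
for n in("top","side"):
    p=np.load(n+"0.npz")["p"];x=(p.min(2)>200).astype(np.uint8)
    k,l,s,c=cv2.connectedComponentsWithStats(x)
    for i in range(1,k):
        if s[i,4]>30: print(n,s[i],c[i].round(1),plane(n,c[i],.068)[0].round(4))
E
```

```text
top [312  41  20  22 399] [321.1  51.9] [ 0.9779 -0.115   0.068 ]
top [ 28  97  56  79 779] [ 60.7 138.5] [0.7237 0.6132 0.068 ]
top [174 160  56  83 983] [206.7 215.4] [0.5066 0.1972 0.068 ]
top [338 170   8   7  46] [341.9 172.9] [ 0.6209 -0.1628  0.068 ]
top [361 177   8   8  51] [364.6 180.5] [ 0.5997 -0.2231  0.068 ]
top [385 186   7   6  31] [388.3 188.6] [ 0.5776 -0.2859  0.068 ]
top [387 278   8   8  51] [390.8 281.2] [ 0.3338 -0.2812  0.068 ]
top [411 285   8   9  59] [414.5 288.9] [ 0.3135 -0.3418  0.068 ]
top [436 294   7   7  37] [439.2 297.2] [ 0.2919 -0.4049  0.068 ]
```

View pics/c_con.png

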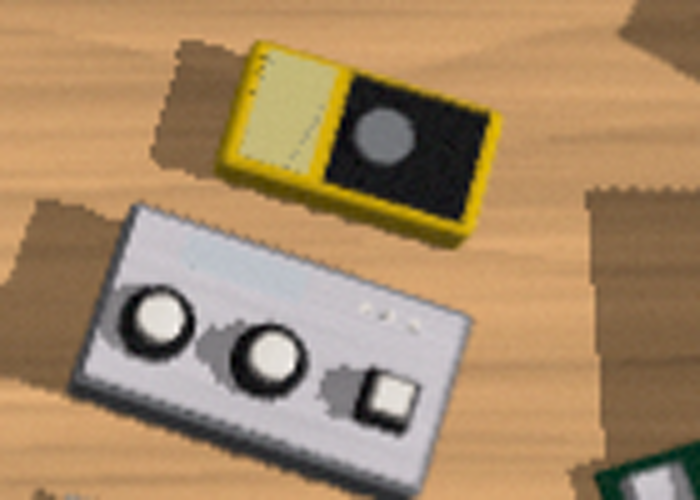

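View pics/c_tes.png

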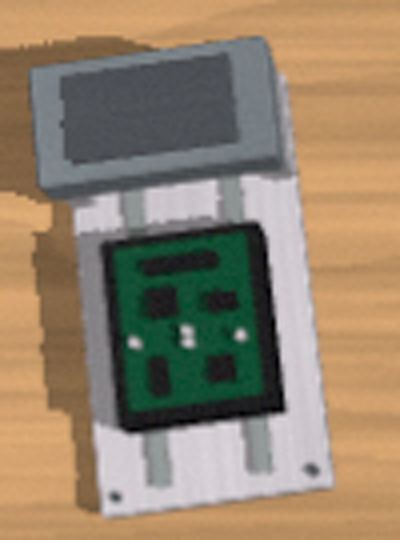

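View pics/c_tess.png

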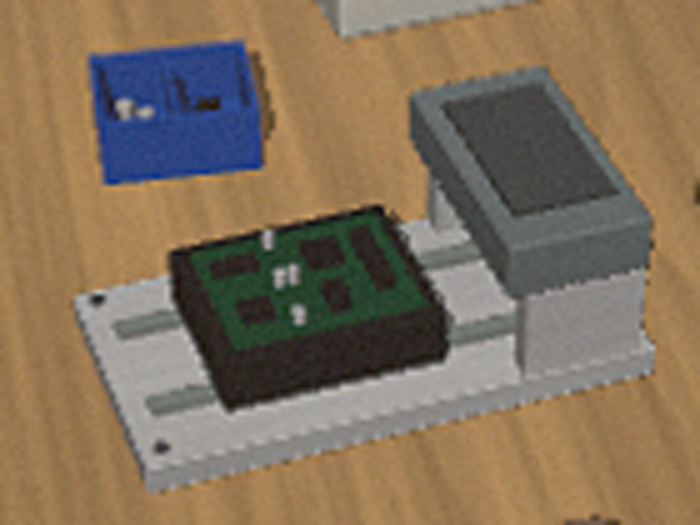

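View pics/c_cons.png

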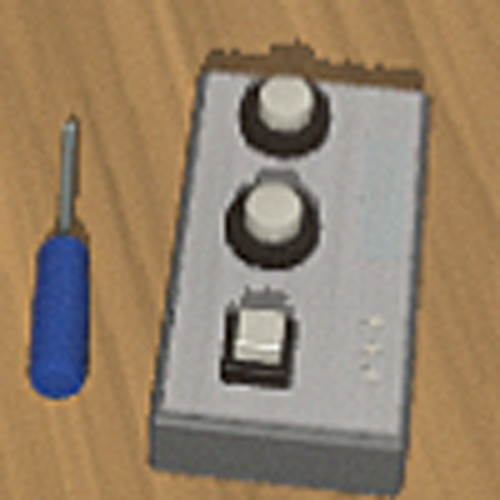

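Run:
```python
from h import *
for a,b in (((341.9,172.9),(327.2,254.6)),((364.6,180.5),(324.6,275.6))): print("key",tri(a,b))
t=lambda x,y:(150+x/4,115+y/4)
s=lambda x,y:(210+x/5,100+y/5)
print("plate front L,R top",plane("top",[t(102,516),t(333,487)],.02).round(4))
print("side",plane("side",[s(77,298),s(150,470)],.02).round(4))
print("plate back R side",plane("side",[s(655,348)],.02).round(4))
print("head top corners",plane("top",[t(40,190),t(283,162),t(30,70),t(268,37)],.118).round(4))
print("head side", plane("side",[s(515,245),s(650,215),s(412,92),s(548,70)],.118).round(4))
print("carr top",plane("top",[t(122,430),t(284,410),t(103,243),t(262,224)],.057).round(4))
print("carr side",plane("side",[s(228,360),s(172,252),s(378,208),s(447,310)],.057).round(4))
from workcell import manip
print(R.from_quat(manip.get_obs()['ee_rot']).as_matrix().round(3))
for n,uv,z in(("heat",(278,245),.028),("jar",(279.5,212),.045),("driver",(363,219),.02),("driver",(320,210),.01),("bin",(116,213),.045)): print(n,plane("top",[uv],z).round(3))
```

```text
key (array([ 0.622861  , -0.16354171,  0.06402184]), np.float64(0.001702885848310799))
key (array([ 0.60098202, -0.22350035,  0.06693936]), np.float64(0.001704583048279869))
plate front L,R top [[0.4352 0.2891 0.02  ]
 [0.4549 0.1314 0.02  ]]
side [[0.4402 0.2842 0.02  ]
 [0.4614 0.1285 0.02  ]]
plate back R side [[0.7556 0.1708 0.02  ]]
head top corners [[0.6376 0.314  0.118 ]
 [0.6554 0.1564 0.118 ]
 [0.7195 0.325  0.118 ]
 [0.741  0.1684 0.118 ]]
head side [[0.6673 0.1566 0.118 ]
 [0.745  0.1674 0.118 ]
 [0.6442 0.3082 0.118 ]
 [0.726  0.3139 0.118 ]]
carr top [[0.4893 0.2687 0.057 ]
 [0.5025 0.1607 0.057 ]
 [0.6175 0.2869 0.057 ]
 [0.6303 0.1787 0.057 ]]
carr side [[0.5118 0.1667 0.057 ]
 [0.4959 0.2677 0.057 ]
 [0.6189 0.2837 0.057 ]
 [0.6373 0.1839 0.057 ]]
[[-0.967  0.253 -0.   ]
 [ 0.253  0.967 -0.001]
 [-0.    -0.001 -1.   ]]
heat [[0.432 0.009 0.028]]
jar [[0.519 0.005 0.045]]
driver [[ 0.503 -0.224  0.02 ]]
driver [[ 0.53  -0.107  0.01 ]]
bin [[0.517 0.45  0.045]]
```

```bash
python3 -m pendant '[[-1.2,-1,0,0,1],[-2.4,-2,0,0,1],[-3.6,-3,0,0,1],[-4.8,-3.9,0,0,1],[-4.8,-3.9,0,0,1]]' 20; python3 -m pendant '[[-1.2,-1,0,0,1],[-2.4,-2,0,0,1],[-3.6,-3,0,0,1],[-4.7,-3.8,0,0,1],[-4.7,-3.8,0,0,1]]'; python3 -m pendant '[[0,0,0,-1.2,1],[0,0,0,-2.4,1],[0,0,0,-3.7,1],[0,0,0,-3.7,1]]'
```

```text
clock: 0.72
position: [0.3079, 0.4012, 0.2315]
ee_rot: [0.131, 0.991, -0.0, 0.0]
ft_force: [-0.6, 0.8, -0.5]
grip_width: 0.001
clock: 1.35
position: [0.4498, 0.2073, 0.2312]
ee_rot: [0.131, 0.991, -0.0, 0.0]
ft_force: [-0.3, 0.9, 0.2]
grip_width: -0.0
clock: 1.85
position: [0.4472, 0.2117, 0.231]
ee_rot: [-0.066, 0.998, 0.0, -0.0]
ft_force: [-0.4, 0.4, -1.0]
grip_width: 0.003
```

```bash
python3 -m pendant '[[0,0,1.3,0,1],[0,0,2.6,0,1],[0,0,3.9,0,1],[0,0,4.8,0,1],[0,0,4.8,0,1]]'
python3 - <<'E'
from workcell import camera
import cv2,numpy as np
p,d=camera("side");cv2.imwrite("pics/s1.png",cv2.resize(cv2.cvtColor(p,4)[60:240,160:400],None,fx=3,fy=3,interpolation=2))
E
```

```text
clock: 2.48
position: [0.4458, 0.2102, 0.0372]
ee_rot: [-0.065, 0.998, -0.001, -0.002]
ft_force: [-0.2, 0.5, -0.3]
grip_width: 0.0
```

View pics/s1.png

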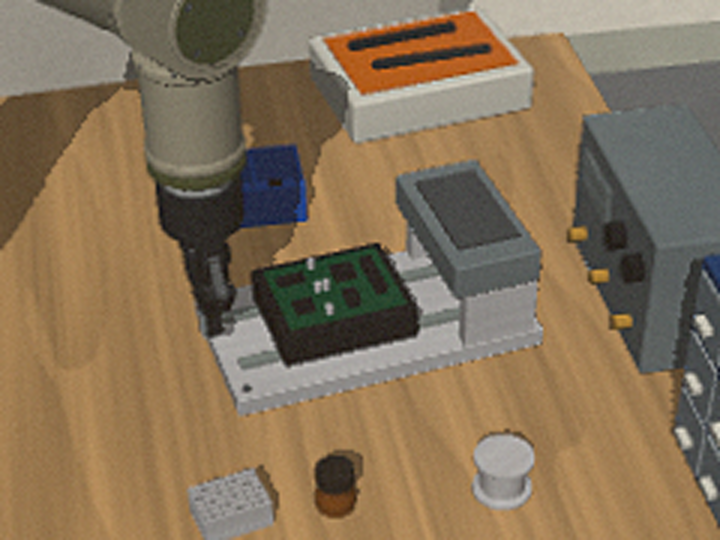

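The fingers stand at crop (215,320), facing the carriage front's middle with a gap. Now I push.

```bash
python3 -m pendant '[[-0.6,0,0,0,1],[-1,0,0,0,1],[-1.4,0,0,0,1],[-1.8,0,0,0,1],[-2.2,0,0,0,1]]';  python3 -m pendant '[[-0.15,0,0,0,1],[-0.3,0,0,0,1],[-0.3,0,0,0,1]]'; python3 -m pendant '[[-0.1,0,0,0,1],[-0.2,0,0,0,1],[-0.2,0,0,0,1]]'
```

```text
clock: 3.15
position: [0.536, 0.2234, 0.0417]
ee_rot: [-0.065, 0.998, 0.001, 0.001]
ft_force: [-3.8, -0.3, 1.4]
grip_width: -0.002
clock: 3.52
position: [0.5474, 0.2239, 0.0399]
ee_rot: [-0.066, 0.998, 0.0, 0.001]
ft_force: [0.1, -0.9, -0.5]
grip_width: 0.002
clock: 3.9
position: [0.5546, 0.2248, 0.0391]
ee_rot: [-0.066, 0.998, -0.0, -0.001]
ft_force: [-4.8, 0.2, 2.5]
grip_width: 0.002
```

```bash
python3 -m pendant '[[-0.05,0,0,0,1],[-0.1,0,0,0,1],[-0.1,0,0,0,1]]'; python3 -m pendant '[[-0.05,0,0,0,1],[-0.1,0,0,0,1],[-0.1,0,0,0,1]]'
```

```text
clock: 4.28
position: [0.5546, 0.2249, 0.0387]
ee_rot: [-0.066, 0.998, -0.001, -0.005]
ft_force: [-23.2, -4.6, 17.4]
grip_width: -0.001
clock: 4.65
position: [0.5546, 0.225, 0.0382]
ee_rot: [-0.066, 0.998, -0.001, -0.009]
ft_force: [-42.3, -7.6, 30.3]
grip_width: 0.002
```

Hard stop at x = 0.5546, where I predicted 0.555. I'll back off, rise and check.

```bash
python3 -m pendant '[[0.5,0,0,0,1],[1,0,0,0,1],[1,0,-1.5,0,1],[1,0,-3,0,1],[1,0,-3.6,0,1]]'; python3 -m pendant '[[0.8,0,0,3,1],[0.8,0,0,3,1]]'
python3 - <<'E'
from workcell import camera
import cv2,numpy as np
from h import *
p,d=camera("side");np.save("s2.npy",p);cv2.imwrite("pics/s2.png",cv2.resize(cv2.cvtColor(p,4)[60:240,160:400],None,fx=3,fy=3,interpolation=2))
E
```

```text
clock: 5.28
position: [0.525, 0.221, 0.1874]
ee_rot: [-0.066, 0.998, 0.001, 0.003]
ft_force: [-0.0, 0.8, -0.4]
grip_width: 0.001
clock: 5.52
position: [0.4907, 0.2164, 0.1839]
ee_rot: [0.093, 0.996, 0.001, 0.0]
ft_force: [0.5, 0.0, -0.3]
grip_width: -0.0
```

View pics/s2.png

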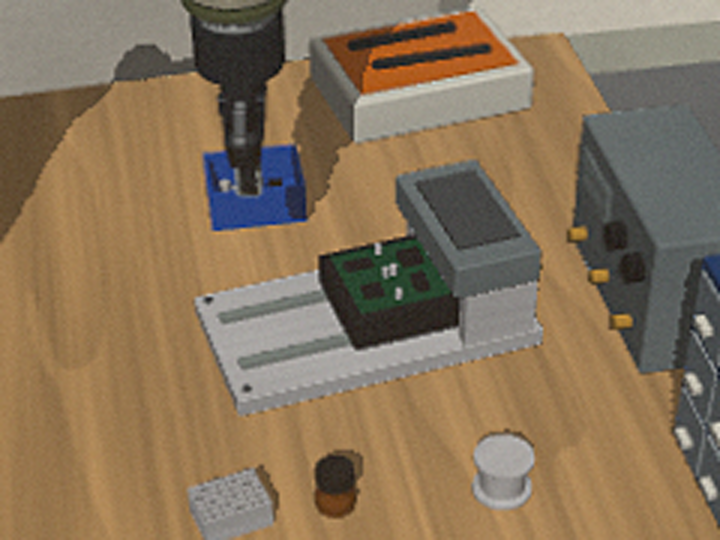

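```bash
python3 -m pendant '[[-0.6,-1.2,0,0,0.4],[-1.3,-2.5,0,0,0.4],[-1.9,-3.8,0,0,0.4],[-2.5,-5,0,0,0.4],[-2.5,-5,0,0,0.4]]';  python3 -m pendant '[[-0.6,-1.2,0,0,0.4],[-1.3,-2.5,0,0,0.4],[-1.9,-3.6,0,0,0.4],[-2.4,-4.5,0,0,0.4],[-2.4,-4.5,0,0,0.4]]';  python3 -m pendant '[[0,0,0,1,0.4],[0,0,0,1.5,0.4],[0,0,0,1.5,0.4],[0,0,0,1.5,0.4]]'
```

```text
clock: 6.2
position: [0.5545, -0.0041, 0.1836]
ee_rot: [0.094, 0.996, -0.001, 0.001]
ft_force: [0.2, 0.3, 0.7]
grip_width: 0.599
clock: 6.82
position: [0.6152, -0.1965, 0.1828]
ee_rot: [0.092, 0.996, -0.001, -0.0]
ft_force: [-0.7, 1.1, -0.3]
grip_width: 0.597
clock: 7.32
position: [0.6155, -0.192, 0.1832]
ee_rot: [0.168, 0.986, 0.0, 0.0]
ft_force: [-0.3, -0.3, 0.4]
grip_width: 0.598
```

```bash
python3 -m pendant '[[0.1,-0.06,1,0,0.41],[0.1,-0.06,2,0,0.41],[0.1,-0.06,2.3,0,0.41],[0.1,-0.06,2.3,0,0.41]]'
python3 - <<'E'
from workcell import camera
import cv2,numpy as np
for n,(x0,y0,x1,y1) in dict(side=(260,170,380,340),top=(310,110,450,210)).items():
    p,d=camera(n);np.savez(n+"3.npz",p=p,d=d);s=3.5 if n=="side" else 5
    cv2.imwrite(f"pics/{n}3.png",cv2.resize(cv2.cvtColor(p,4)[y0:y1,x0:x1],None,fx=s,fy=s,interpolation=2))
E
```

```text
clock: 7.82
position: [0.6107, -0.1937, 0.0914]
ee_rot: [0.169, 0.986, 0.0, -0.0]
ft_force: [0.4, -0.4, -0.1]
grip_width: 0.591
```

View pics/side3.png

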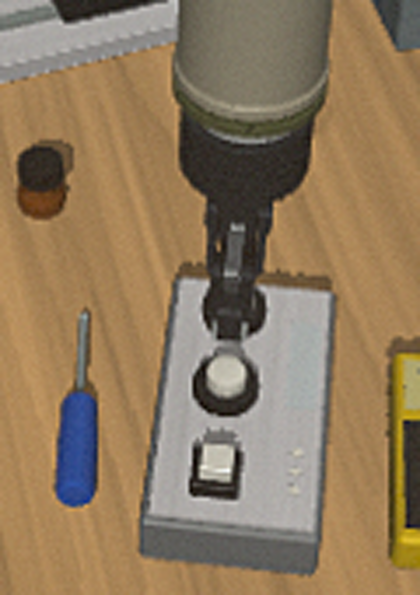

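View pics/top3.png

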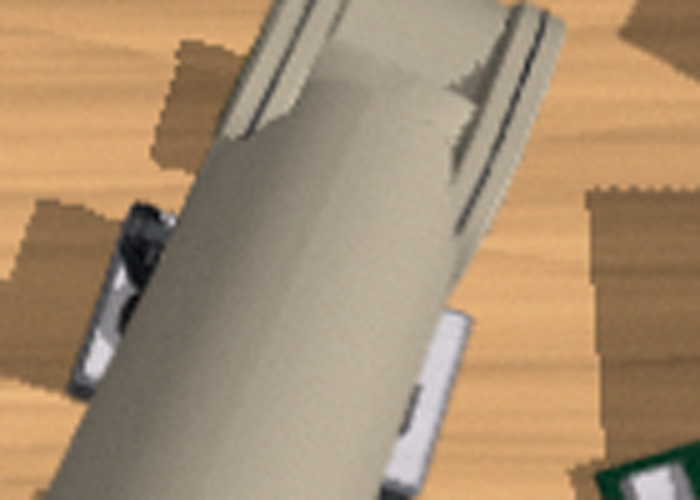

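Run:
```python
from h import *
c=np.array([.6107,-.1937]);yv=np.array([.331,.943]);xv=np.array([.943,-.331])
f=lambda X:((proj("side",X)-[260,170])*3.5).round(0)
for nm,s in(("R",-1),("L",1)):
  for z in(.0914,.0964):
    print(nm,z,[f(np.r_[c+s*k*yv+m*xv,z]).tolist()[0] for k in(.025,.0325,.0395) for m in(-.011,.011)])
print("key R",f([.6,-.2233,.068]),"key L",f([.621,-.163,.068]))
p=cv2.imread("pics/side3.png")
cv2.imwrite("pics/side3z.png",cv2.resize(p[190:420,150:300],None,fx=2.6,fy=2.6,interpolation=2))
```

```text
R 0.0914 [[209.0, 335.0], [244.0, 339.0], [208.0, 345.0], [243.0, 348.0], [207.0, 354.0], [242.0, 357.0]]
R 0.0964 [[209.0, 330.0], [245.0, 334.0], [208.0, 340.0], [244.0, 343.0], [207.0, 348.0], [243.0, 352.0]]
L 0.0914 [[216.0, 275.0], [250.0, 279.0], [217.0, 267.0], [251.0, 270.0], [218.0, 259.0], [252.0, 262.0]]
L 0.0964 [[216.0, 270.0], [251.0, 274.0], [217.0, 261.0], [251.0, 265.0], [218.0, 253.0], [252.0, 257.0]]
key R [[223. 369.]] key L [[231. 292.]]
```

View pics/side3z.png

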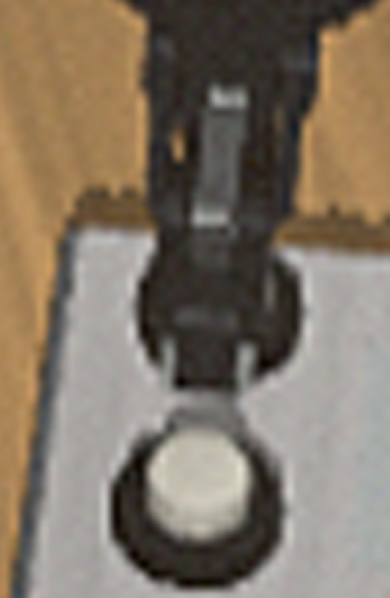

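```bash
python3 -m pendant '[[0,0,0.25,0,0.41],[0,0,0.5,0,0.41],[0,0,0.5,0,0.41]]' 60; python3 -m pendant '[[0,0,0.05,0,0.41],[0,0,0.1,0,0.41],[0,0,0.1,0,0.41]]';python3 -m pendant '[[0,0,0.05,0,0.41],[0,0,0.05,0,0.41]]'; python3 -m pendant '[[0,0,0.05,0,0.41],[0,0,0.05,0,0.41]]'
```

```text
clock: 8.3
position: [0.6101, -0.1936, 0.0702]
ee_rot: [0.169, 0.986, 0.0, -0.001]
ft_force: [-0.6, -0.1, -0.1]
grip_width: 0.589
clock: 8.68
position: [0.6106, -0.1938, 0.0672]
ee_rot: [0.169, 0.986, 0.0, -0.0]
ft_force: [-0.3, 0.4, -0.5]
grip_width: 0.588
clock: 8.93
position: [0.6107, -0.1939, 0.0652]
ee_rot: [0.169, 0.986, 0.0, 0.0]
ft_force: [-0.2, 0.6, 0.2]
grip_width: 0.594
clock: 9.18
position: [0.6108, -0.1939, 0.0635]
ee_rot: [0.169, 0.986, 0.0, 0.0]
ft_force: [-0.4, 0.2, 4.2]
grip_width: 0.589
```

Run:
```python
from workcell import camera,manip
import cv2,numpy as np
p,d=camera("side");cv2.imwrite("pics/s4.png",cv2.resize(cv2.cvtColor(p,4)[220:310,295:365],None,fx=6.5,fy=6.5,interpolation=2))
o=manip.get_obs();print(o['ft_force'],o['torque'])
```

```text
[-1.22959576 -0.22858612  3.53509168] [0.13776367 0.2830843  0.0232036 ]
```

View pics/s4.png

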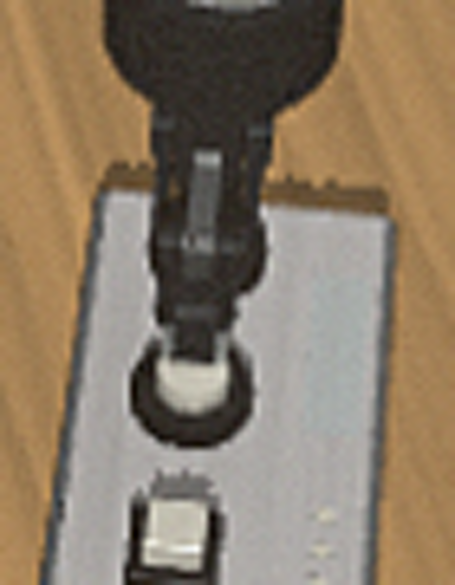

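```bash
python3 -m pendant '[[0,0,-0.2,0,0.34],[0,0,-0.2,0,0.34],[0,0,-0.2,0,0.34]]'; python3 -m pendant '[[0,0,0.1,0,0.34],[0,0,0.2,0,0.34],[0,0,0.2,0,0.34]]'; python3 -m pendant '[[0,0,0.05,0,0.34],[0,0,0.05,0,0.34]]';python3 - <<'E'
from workcell import camera,manip
import cv2,numpy as np
p,d=camera("side");cv2.imwrite("pics/s5.png",cv2.resize(cv2.cvtColor(p,4)[220:310,295:365],None,fx=6.5,fy=6.5,interpolation=2))
o=manip.get_obs();print(o['ft_force'],o['torque'])
E
```

```text
clock: 9.6
position: [0.6106, -0.1938, 0.0712]
ee_rot: [0.169, 0.986, 0.0, -0.0]
ft_force: [0.0, 0.2, -0.6]
grip_width: 0.657
clock: 9.98
position: [0.6106, -0.1938, 0.0631]
ee_rot: [0.169, 0.986, 0.0, -0.0]
ft_force: [-0.8, 1.0, 2.9]
grip_width: 0.66
clock: 10.22
position: [0.6106, -0.1938, 0.0614]
ee_rot: [0.169, 0.986, 0.0, -0.0]
ft_force: [-2.9, 0.9, 5.5]
grip_width: 0.66
[-1.99247947  1.29025782  4.98829977] [0.29671798 0.49829219 0.03646108]
```

View pics/s5.png

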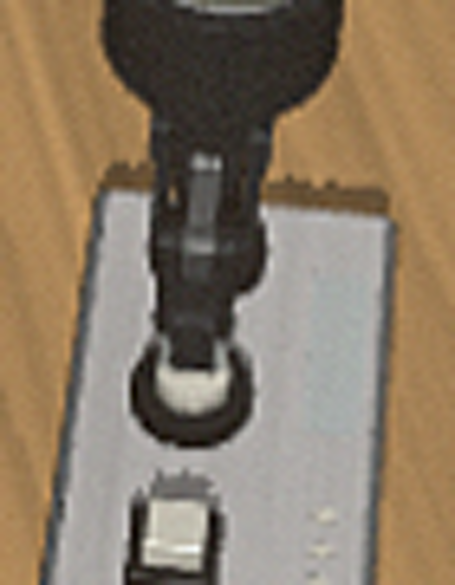

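The near fingertip at (192,350) covers most of the middle key. The force fits both keys about 2 mm down, so I continue.

```bash
python3 -m pendant '[[0,0,0.05,0,0.34],[0,0,0.05,0,0.34]]'; python3 -m pendant '[[0,0,0.05,0,0.34],[0,0,0.05,0,0.34]]'; python3 -m pendant '[[0,0,0.05,0,0.34],[0,0,0.05,0,0.34]]'; python3 -m pendant '[[0,0,0.05,0,0.34],[0,0,0.05,0,0.34]]'
```

```text
clock: 10.52
position: [0.6106, -0.1938, 0.0596]
ee_rot: [0.169, 0.986, 0.0, -0.0]
ft_force: [-2.5, 1.3, 7.2]
grip_width: 0.66
clock: 10.78
position: [0.6107, -0.1938, 0.0578]
ee_rot: [0.169, 0.986, 0.0, 0.0]
ft_force: [-4.0, 2.4, 8.1]
grip_width: 0.66
clock: 11.02
position: [0.6107, -0.1938, 0.0568]
ee_rot: [0.169, 0.986, 0.0, 0.0]
ft_force: [-8.6, 3.3, 17.5]
grip_width: 0.661
clock: 11.28
position: [0.6108, -0.1939, 0.0566]
ee_rot: [0.169, 0.986, 0.001, 0.0]
ft_force: [-15.8, 6.6, 34.9]
grip_width: 0.658
```

```bash
python3 -m pendant '[[0,0,0,0,0.34],[0,0,0,0,0.34],[0,0,0,0,0.34],[0,0,0,0,0.34],[0,0,0,0,0.34]]';python3 -m pendant '[[0,0,0,0,0.34],[0,0,0,0,0.34],[0,0,0,0,0.34],[0,0,0,0,0.34],[0,0,0,0,0.34]]';python3 - <<'E'
from workcell import camera,manip
import cv2,numpy as np
p,d=camera("side");cv2.imwrite("pics/s6.png",cv2.resize(cv2.cvtColor(p,4)[220:310,295:365],None,fx=6.5,fy=6.5,interpolation=2))
p,d=camera("top");cv2.imwrite("pics/t6.png",cv2.resize(cv2.cvtColor(p,4)[140:220,310:420],None,fx=6.5,fy=6.5,interpolation=2))
o=manip.get_obs();print(o['ft_force'],o['torque'])
E
```

```text
clock: 11.9
position: [0.6108, -0.1939, 0.0566]
ee_rot: [0.169, 0.986, 0.001, 0.0]
ft_force: [-15.3, 6.9, 34.6]
grip_width: 0.658
clock: 12.52
position: [0.6108, -0.1939, 0.0566]
ee_rot: [0.169, 0.986, 0.001, 0.0]
ft_force: [-16.3, 6.5, 35.8]
grip_width: 0.659
[-15.22918515   7.19853323  34.83730196] [1.35962416 3.5177226  0.00391262]
```

View pics/s6.png

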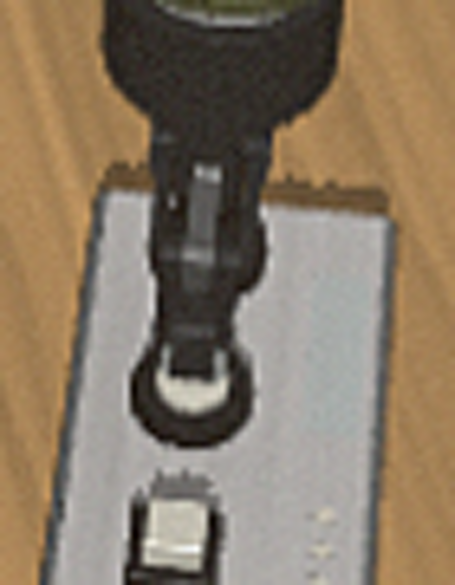

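View pics/t6.png

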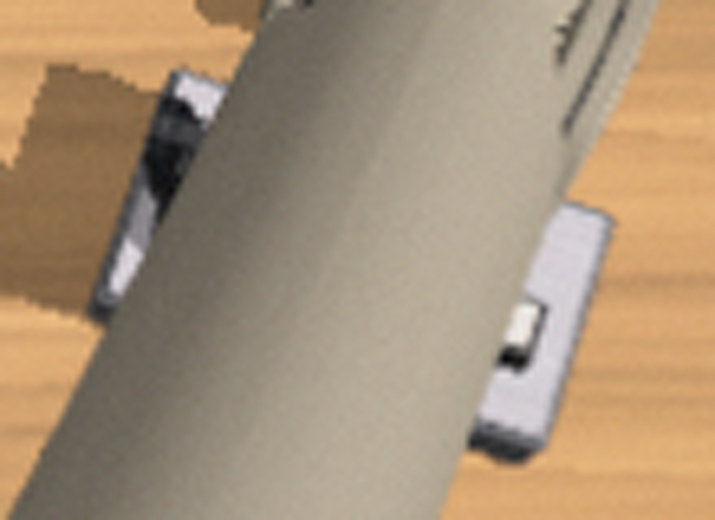

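The moment about the console's x axis is only 0.12 N m at 35 N, so both fingers share the load and both keys are on their stops. I keep holding.

```bash
for i in 1; do python3 -m pendant '[[0,0,0,0,0.34],[0,0,0,0,0.34],[0,0,0,0,0.34],[0,0,0,0,0.34],[0,0,0,0,0.34]]'; done; python3 -m pendant '[[0,0,0,0,0.34],[0,0,0,0,0.34],[0,0,0,0,0.34],[0,0,0,0,0.34],[0,0,0,0,0.34]]'; python3 -m pendant '[[0,0,0,0,0.34],[0,0,0,0,0.34],[0,0,0,0,0.34],[0,0,0,0,0.34],[0,0,0,0,0.34]]'; python3 -m pendant '[[0,0,0,0,0.34],[0,0,0,0,0.34],[0,0,0,0,0.34],[0,0,0,0,0.34],[0,0,0,0,0.34]]'; python3 -m pendant '[[0,0,-0.3,0,0.34],[0,0,-0.8,0,0.34],[0,0,-1.8,0,0.34],[0,0,-3,0,0.34],[0,0,-3,0,0.34]]'; python3 -m pendant '[[1,0.9,0,0,0.34],[2,1.8,0,0,0.34],[3,2.7,0,0,0.34],[4,3.6,0,0,0.34],[4,3.6,0,0,0.34]]'
python3 - <<'E'
from workcell import camera,manip
import cv2,numpy as np
from h import *
for n in("side","top"):
    p,d=camera(n);np.save(n+"7.npy",p);cv2.imwrite(f"pics/{n}7.png",cv2.cvtColor(p,4))
E
```

```text
clock: 13.25
position: [0.6108, -0.1938, 0.0566]
ee_rot: [0.169, 0.986, 0.001, 0.0]
ft_force: [-15.6, 6.9, 35.4]
grip_width: 0.663
clock: 13.88
position: [0.6108, -0.1939, 0.0566]
ee_rot: [0.169, 0.986, 0.001, 0.0]
ft_force: [-16.4, 7.5, 34.8]
grip_width: 0.658
clock: 14.5
position: [0.6108, -0.1939, 0.0566]
ee_rot: [0.169, 0.986, 0.001, 0.0]
ft_force: [-15.0, 6.6, 35.1]
grip_width: 0.662
clock: 15.12
position: [0.6108, -0.1939, 0.0566]
ee_rot: [0.169, 0.986, 0.001, 0.0]
ft_force: [-15.5, 7.4, 34.5]
grip_width: 0.665
clock: 15.75
position: [0.6126, -0.195, 0.178]
ee_rot: [0.169, 0.986, -0.0, 0.004]
ft_force: [0.3, -1.1, -0.6]
grip_width: 0.661
clock: 16.38
position: [0.5062, -0.0006, 0.173]
ee_rot: [0.166, 0.986, 0.001, -0.001]
ft_force: [1.4, -0.6, -0.4]
grip_width: 0.658
```

View pics/side7.png

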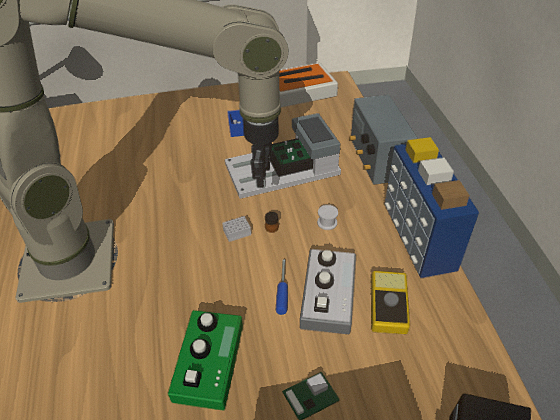

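View pics/top7.png

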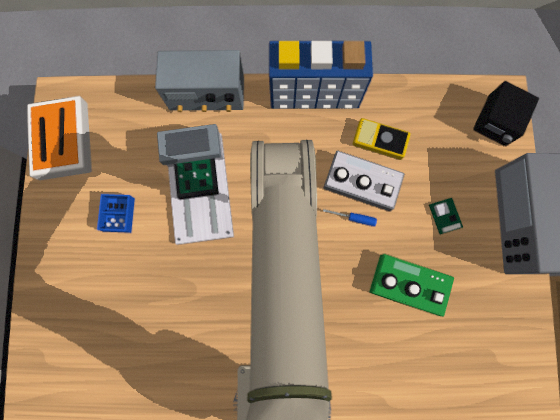

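Run:
```python
import numpy as np,cv2
from h import *
a=np.load("side0.npz")["p"].astype(int);b=np.load("side7.npy").astype(int)
D=abs(a-b).max(2)
for n,(x0,y0,x1,y1) in dict(console=(300,245,357,332),driver=(274,255,292,316),meter=(370,265,412,333),heat=(220,213,254,240),jar=(262,208,283,233),reel=(315,203,341,230),board=(280,370,342,418)).items(): print(n,D[y0:y1,x0:x1].mean().round(2),(D[y0:y1,x0:x1]>60).sum())
a=np.load("top0.npz")["p"].astype(int);b=np.load("top7.npy").astype(int);D=abs(a-b).max(2)
print("bin",D[190:236,95:138].mean(),(D[190:236,95:138]>60).sum())
p=np.load("top7.npy").astype(int)
m=((p.max(2)<60)).astype(np.uint8)[160:240,165:235]
k,l,s,c=cv2.connectedComponentsWithStats(m)
ys,xs=np.where(m); print("carriage bottom edge row",160+ys.max(), "pt",plane("top",[(165+xs[ys>ys.max()-4].mean(),160+ys.max()-1)],.057))
```

```text
console 5.66 0
driver 5.51 0
meter 6.32 0
heat 5.52 0
jar 5.89 0
reel 5.76 0
board 6.06 0
bin 5.31041456016178 0
carriage bottom edge row 198 pt [[0.55844525 0.24595183 0.057     ]]
```

```bash
python3 -c "
from workcell import hand_in
print(hand_in())"
```

```text
the job is handed in; nothing more can be done
None
```

I pushed the carriage home and pressed, held and released the two start keys of the grey console together. The job was handed in at about 16.5 s on the clock; hand-in reports no verdict.

- **Carriage:** It met a hard stop at TCP x = 0.5546 m, where I had predicted 0.555, with the push force rising to 42 N. The last top view puts the face near x = 0.558, where I expected about 0.563. I put that 5 mm down to how roughly that edge was measured.
- **Start keys:** I pressed both at once, one fingertip on each, and held them on their stops at about 35 N for about 3.8 s. The arm hid the left key during the hold, so that it was down rests on the balanced moment (0.12 N m), not on a picture. The 35 N is more than the roughly 10 N the springs need, and about 16 N of sideways force went with it.
- **Last check:** The before and after pictures show no change at the console (all three keys up) or at any bystander. At hand-in the arm was clear of everything, at z ≈ 0.17 m.

The two cameras disagreed by about 6 mm on the tester's position. I handled that by pushing until the force showed the stop.

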